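# Click the sample carousel onto the autosampler spindle and swing in the dosing arm

## Robot

A 6-joint arm with a two-finger parallel gripper is mounted at the origin on the work surface. World frame = base frame: x ahead of the robot, y to its left, z up, the work surface at z = 0. Lengths are in m, angles in rad, forces in N, time in s.
With the tool pointing down it reaches from about 0.3 to 0.95 m from the base axis. Payload 3.1 kg.
Tool frame: the origin (TCP) lies midway between the tips of the shut fingers; the grasp point (between the pads) lies r.hold_point_z behind it (r.hold_point_z is the distance from the TCP to the grasp point, in m); z points along the fingers, y is the line along which they close (so a half turn about z gives the same grasp; the last joint's range is limited). The gripper opens to 85 mm and grips with 20 to 120 N. Pads are 22 mm wide; open, the fingers measure 114 mm over their backs; the gripper's body (76 mm by 85 mm) begins 54 mm behind the grasp point. The pads swing forward as they close: fully open they stand 13 mm farther back than shut.
Start: joints at [-1.272, 0.308, 1.634, -0, 1.2, -0.07], TCP at [0.225, -0.583, 0.205] pointing down, gripper open.
Joint ranges: [-3.06, 3.06], [-0.79, 1.96], [0.05, 2.63], [-1.19, 4.34], [0.05, 2.64], [-2.94, 2.94]. Speed limits (rad/s): [2.79, 2.79, 3.14, 3.14, 3.14, 3.14].

## Interface

Orientations are given as a unit quaternion [x, y, z, w].
In Python, from plant import r gives the robot as it stands.
- The arm moves only by the shell command python3 -m handwheel 'ROWS' [FORCE]. ROWS is JSON, a list of rows, each a list of 7 numbers: the turn, a rotation vector about the tool's x, y, z in rad, then the shift along the tool's x, y, z in m, then the closure, from 0 (fully open) to 1 (shut). A call has 1 to 8 rows; each row is the pose to reach, as a shift and turn from the pose commanded when the call began, along the tool's axes at that moment; what a row does not reach only later rows make up. A row lasts 1/10 s, in which the tool goes at most 50 mm and 8.59 degrees, less where a joint would pass 70% of its speed; a pose out of reach is approached as far as the arm can. A call with a gripper value outside its range is refused whole. The fingers move at their own pace and stop on an object; FORCE is the grip in N (left out, the last holds). Time passes only in rows, so rows that repeat a pose let the fingers close. It gives the time, the measured TCP pose, the force, the opening and the grip force at its end, in the units of the state.
- r.get_obs(): the state, without advancing time (a new reading comes with each control period).
- r.read_camera(name): name is "scene" or "top"; returns the picture (480x640x3 uint8, red, green, blue); there is no depth.
- r.calibration(name): a dict with "K" (3x3 intrinsics, pixels), "R" (3x3) and "t" (3): a world point X has camera coordinates R X + t. Camera axes: x right, y down, z forward; pixel columns grow to the right and rows downward; lengths in m; the calibration is good to about 2 mm. A picture is of the moment at which its call begins. calibration takes no time and is no camera call.
- r.job_done(): hands the job in; it is judged then, once.
The state is a dict: "time_s": time; "joint_pos": joint angles; "joint_velocities": joint speeds; "joint_efforts": joint torques, N m; "tcp_pos": TCP position; "tcp_rot": TCP orientation; "wrist_force": force on the tool from outside, world axes, zero at the start; "torque": the same for the moment, N m; "width": finger opening in m; "finger_force": force on a finger pad.
Only numpy, scipy, OpenCV 4.12 (cv2) and the standard library are available. Lean on these libraries where they do the work, as an engineer would, in place of code of your own. Each camera call takes 0.05 s, during which the arm holds its last target. There are 200 camera calls.

## Task

Fit the loaded sample carousel on the autosampler's upright spindle: lower it on, level and without letting it drop, and press it down past the sprung balls until it clicks and sits fully home. Then swing the dosing arm in over the carousel's cups as far as its stop. Leave the bottle, the beaker and the tip box where they stand.

Things in the scene. Friction and masses are not known exactly. Their poses are not given: they have to be found in the camera images.
- carousel_hub (a point): Grip point of the carousel's upright aluminium hub, outside diameter 40, rising from the disc's top to 70 above the carousel's underside. The point is on the hub axis, 48 above the underside, 22 below the hub's open top; z is the hub axis. A hole runs right through: 28 wide, narrowing to a lip 22 wide in the hub's top 6.
- carousel: Loose sample carousel, 0.26 to 0.4 kg: flat black disc, diameter 144, 14 thick, with 24 capped white cups (diameter 11, standing 4 above it, on a circle of radius 62) and the hub in its middle. Origin: centre of its underside. It starts flat on the bench, left of the sampler. Its yaw on the spindle does not matter.
- spindle_seat (a point): Centre of the flat round seat (diameter 60) at the foot of the upright steel spindle, 75 above the bench; the carousel's underside rests here when home, its grip point then 48 above this point on the same axis. z up along the spindle, x and y along the sampler's edges. Spindle: diameter 20, reaching 92 above this point, the last 11 tapering to 8.
- detent (a point): Middle of the ring of three sprung balls standing 3 proud of the spindle, 75 above the seat. The hub's lip meets them when the carousel is 15 above home; there its weight rests on them, and pressing with about 8 to 10 N more takes it on; over the last 6 the balls snap out over the hub's top and pull it down with up to 15 N.
- sampler: Fixed white box that carries spindle and dosing arm; its top is 60 above the bench. Origin on the bench under the spindle; from there it reaches 95 to its +x and -x, 85 to +y and 190 to -y.
- dosing_pivot (a point): Upright pivot axis of the dosing arm, 155 from the spindle axis on the sampler's -y side, at the arm's underside, 118 above the bench. The arm is a white bar 93 long, 18 wide, 12 thick.
- dosing_knob (a point): Upright round aluminium knob, diameter 16, at the free end of the dosing arm, 93 from the pivot axis, for pinching or pushing. The knob stands from 14 to 62 above the arm's underside; this point is on its axis, 40 above the arm's underside, 158 above the bench.
- dosing_arm (a joint): Angle of the dosing arm about its upright pivot, rad. 0: swung in against its stop, bar pointing from the pivot along the sampler's +y at the spindle, needle over the cup circle. It grows as the arm swings out, anticlockwise seen from above (to the sampler's -x, the robot's side), up to 1.75. It starts well out and stays where it is left; about 0.7 N at the knob moves it.
- reagent: White bottle with a blue cap, diameter 60, 130 high, standing loose on the bench; origin under its centre. Bystander.
- beaker: Glass beaker, diameter 68, 80 high, standing loose on the bench; origin under its centre. Bystander.
- tip_box: Grey pipette-tip box with a white lid, 60 x 85 x 58 high, standing loose on the bench; origin under its centre. Bystander.
Not all that is in view belongs to the job. Of the things that look like the carousel, take the one that is farthest to the robot's right at the start.

How it is judged:
By the outcome, as a careful person would: the job done as asked, in the order asked, and still so for the second after the job is handed in, with the robot touching nothing.
It also fails if it takes over 54 s, if anything falls off the work surface, if the arm or the gripper's body presses on something with over 40 N, if the wrist force passes 120 N, or if a joint passes its speed limit or range.

## Working session

There is one attempt and no reset: what is moved stays moved. The work goes in short steps, Python scripts to look and compute and a shell command to move; the robot and the scene stay as the last step left them, time stands still between calls to the robot, and variables do not carry over. Pictures are saved under pics/ and viewed, at most 11 in all, crops included, and the job is handed in when it is done.

```bash
ls; mkdir -p pics; python3 - <<'E'
from plant import r
import cv2
for n in("scene","top"):
    im=r.read_camera(n); cv2.imwrite(f"pics/{n}0.png",im[:,:,::-1])
    c=r.calibration(n); print(n,c)
print(r.get_obs(), r.hold_point_z)
E
```

```text
pics
scene {'K': array([[579.27111071,   0.        , 323.07596895],
       [  0.        , 579.27111071, 245.4767163 ],
       [  0.        ,   0.        ,   1.        ]]), 'R': array([[ 0.15715795,  0.98743079, -0.01678722],
       [ 0.79774705, -0.13695169, -0.58723409],
       [-0.58215206,  0.07889655, -0.80924305]]), 't': array([-0.19886782, -0.28983453,  1.95542726])}
top {'K': array([[573.6188762 ,   0.        , 320.31270744],
       [  0.        , 573.6188762 , 238.33772823],
       [  0.        ,   0.        ,   1.        ]]), 'R': array([[-0.02759028, -0.99961778,  0.00175448],
       [-0.99390057,  0.02724492, -0.10686149],
       [ 0.10677284, -0.00469212, -0.99427237]]), 't': array([0.12772415, 0.49458002, 1.5969578 ])}
{'time_s': 0.1, 'joint_pos': array([-1.27169842e+00,  3.08927388e-01,  1.63504977e+00,  4.96900954e-05,
        1.19974229e+00, -6.97124693e-02]), 'joint_velocities': array([ 0.00181741, -0.00342559, -0.0023977 , -0.00082946,  0.00036266,
        0.00045171]), 'joint_efforts': array([-1.22928386e-04, -4.16405904e+01, -2.77644092e+01, -5.11577468e-05,
        4.00795674e-03, -8.07730544e-06]), 'tcp_pos': array([ 0.22505965, -0.58220559,  0.20386063]), 'tcp_rot': array([ 9.83046591e-01,  1.83352855e-01, -9.87043314e-05, -1.05906125e-03]), 'wrist_force': array([0.74193546, 0.49849023, 0.51306806]), 'torque': array([-0.05309002,  0.05218307,  0.01000972]), 'finger_force': 0.0, 'width': 0.08531554648636212} 0.0187
```

View pics/scene0.png

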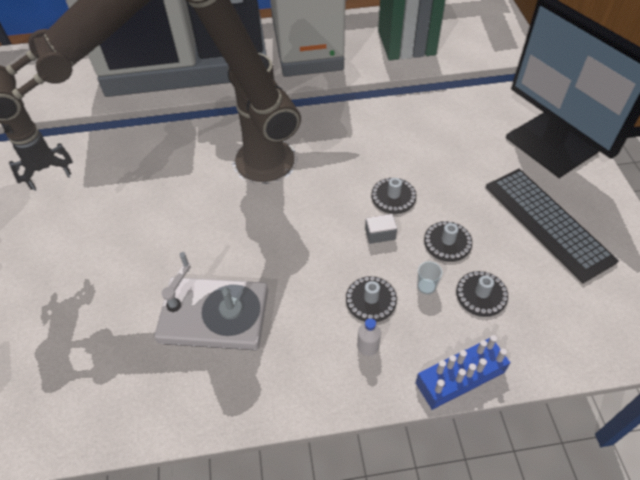

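View pics/top0.png

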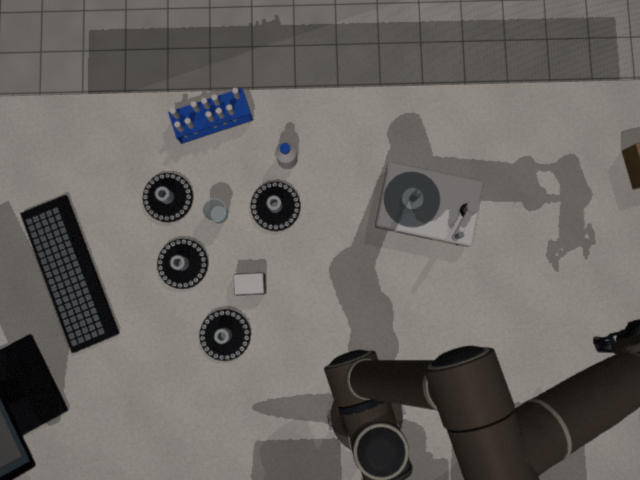

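The top view shows four carousels, at (275,205), (167,196), (182,263) and (225,334). The one farthest right for the robot should be (275,205). The sampler spindle is near (412,197), the knob and pivot near (464,208) and (458,237), the bottle at (287,152), the beaker at (215,210) and the tip box at (250,284). I'll check the choice in one close crop.

```bash
cat > h.py <<'E'
import numpy as np,cv2
from plant import r
def ray(n,u,v):
    c=r.calibration(n);R,t=c["R"],c["t"]
    return -R.T@t, R.T@np.linalg.solve(c["K"],[u,v,1.])
def plane(n,u,v,z):
    o,d=ray(n,u,v); return o+d*(z-o[2])/d[2]
def tri(a,b):
    A=np.zeros((3,3));B=np.zeros(3)
    for n,p in(("scene",a),("top",b)):
        o,d=ray(n,*p);d/=np.linalg.norm(d);M=np.eye(3)-np.outer(d,d);A+=M;B+=M@o
    return np.linalg.solve(A,B)
def proj(n,X):
    c=r.calibration(n);x=c["K"]@(c["R"]@np.array(X)+c["t"]);return x[:2]/x[2]
E
python3 - <<'E'
from h import *
t=cv2.imread("pics/top0.png");s=cv2.imread("pics/scene0.png")
for p in[(275,205),(167,196),(182,263),(225,334)]: print(p,plane("top",*p,.014).round(3))
# dark disc ellipses
for n,im in(("top",t),("scene",s)):
    g=cv2.cvtColor(im,cv2.COLOR_BGR2GRAY)
    m=cv2.morphologyEx((g<60).astype(np.uint8),cv2.MORPH_CLOSE,np.ones((7,7)))
    for c in cv2.findContours(m,0,2)[0]:
        a=cv2.contourArea(c)
        if 800<a<4000:
            e=cv2.fitEllipse(c);print(n,a,np.round(e[0],1),np.round(e[1],1),plane(n,*e[0],.014).round(4))
a=cv2.resize(t[155:255,240:490],None,fx=3.2,fy=3.2,interpolation=cv2.INTER_CUBIC)
b=cv2.resize(s[245:345,150:400],None,fx=3.2,fy=3.2,interpolation=cv2.INTER_CUBIC)
b=b[:,:]
im=np.vstack([a[:295],b[:300]]);cv2.imwrite("pics/c1.png",im);print(im.shape)
E
```

```text
(275, 205) [0.599 0.241 0.014]
(167, 196) [0.634 0.551 0.014]
(182, 263) [0.44  0.508 0.014]
(225, 334) [0.237 0.388 0.014]
top 1972.5 [224.7 334.3] [49.5 50.8] [0.2364 0.3891 0.014 ]
top 1888.5 [182.5 263.2] [48.5 49.8] [0.4391 0.507  0.014 ]
top 1830.0 [275.1 205.8] [48.2 48.5] [0.5967 0.2412 0.014 ]
top 1836.0 [167.7 197. ] [47.7 49. ] [0.6305 0.549  0.014 ]
top 1772.5 [411.9 196.7] [47.7 55.3] [ 0.6123 -0.1524  0.014 ]
top 2397.5 [211.8 115.4] [36.6 94.7] [0.8685 0.4207 0.014 ]
scene 889.0 [628.5 417.5] [19.2 87.3] [1.032 0.788 0.014]
scene 1466.5 [552.  208.6] [ 62.5 166.4] [0.3781 0.8584 0.014 ]
scene 1947.0 [ 32.6 149.5] [ 48.3 102.8] [-0.1719 -0.778   0.014 ]
(595, 800, 3)
```

View pics/c1.png

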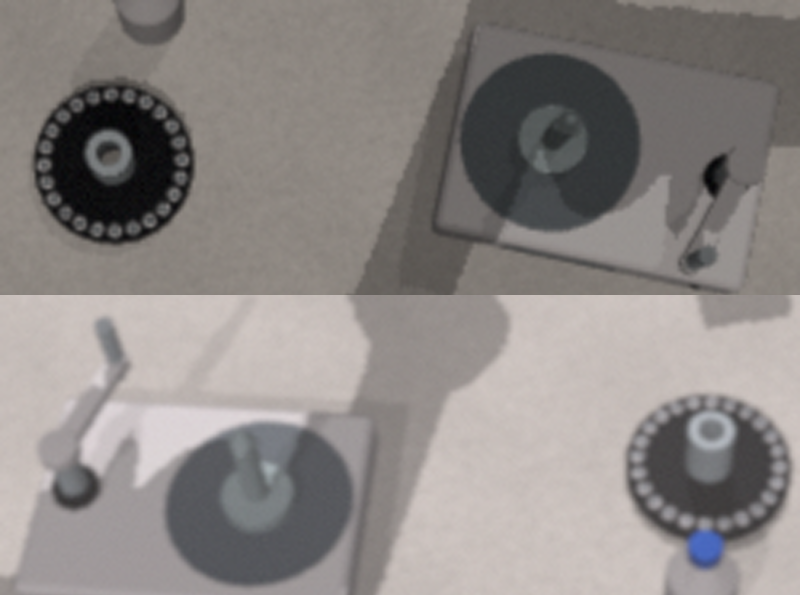

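The crop confirms the chosen carousel has 24 cups and an open hub, with the hub top at about (274,203) in top and (372,288) in scene. The seat is at (413,198) top and (230,308) scene. The knob top is at about (183,253) in scene.

```bash
python3 - <<'E'
from h import *
T=lambda u,v:(240+(u+.5)/3.2-.5,155+(v+.5)/3.2-.5)
S=lambda u,v:(150+(u+.5)/3.2-.5,245+(v-295+.5)/3.2-.5)
def show(k,a,b,z):
    print(k,"tri",tri(S(*a),T(*b)).round(4) if a and b else"", "top",plane("top",*T(*b),z).round(4) if b else"","sc",plane("scene",*S(*a),z).round(4) if a else"")
show("hubtop",(711,432),(108,154),.07)
show("disc",(709,465),(114,161),.014)
show("seat",(257,497),(553,138),.075)
show("pad",(259,504),(550,142),.06)
show("tip",(240,437),(572,117),.167)
show("knobtop",(105,325),(737,160),.180)
show("pivot?",(62,445),(700,258),.13)
show("topwhite dot",(75,482),(716,175),.06)
for c in[(475,27),(777,88),(738,292),(437,230)]: show("corner",None,c,.06)
for n,u,v in(("top",287,150),("top",215,211),("top",250,284)):print(plane(n,u,v,.1 if u==287 else .05).round(3))
E
```

```text
hubtop tri [0.5965 0.2418 0.0662] top [0.5959 0.2415 0.07  ] sc [0.5988 0.2411 0.07  ]
disc tri [0.5989 0.2413 0.0156] top [0.599  0.2405 0.014 ] sc [0.598  0.2424 0.014 ]
seat tri [ 0.599  -0.1435  0.0722] top [ 0.5985 -0.1437  0.075 ] sc [ 0.6008 -0.1426  0.075 ]
pad tri [ 0.5979 -0.1434  0.0586] top [ 0.5977 -0.1434  0.06  ] sc [ 0.5988 -0.143   0.06  ]
tip tri [ 0.5993 -0.1433  0.1671] top [ 0.5993 -0.1443  0.167 ] sc [ 0.5994 -0.1424  0.167 ]
knobtop tri [ 0.5445 -0.2376  0.2677] top [ 0.5581 -0.2733  0.18  ] sc [ 0.482  -0.2434  0.18  ]
pivot? tri [ 0.4956 -0.2948  0.029 ] top [ 0.4849 -0.2516  0.13  ] sc [ 0.5589 -0.2899  0.13  ]
topwhite dot tri [ 0.5622 -0.2872  0.0754] top [ 0.5646 -0.2867  0.06  ] sc [ 0.5516 -0.2951  0.06  ]
corner tri  top [ 0.7017 -0.0821  0.06  ] sc 
corner tri  top [ 0.6401 -0.3443  0.06  ] sc 
corner tri  top [ 0.4619 -0.3002  0.06  ] sc 
corner tri  top [ 0.523  -0.0419  0.06  ] sc 
[0.736 0.199 0.1  ]
[0.58  0.407 0.05 ]
[0.374 0.312 0.05 ]
```

```bash
python3 -m handwheel '[[0,0,0.6,0.28,-0.275,-0.04,0],[0,0,0.6,0.28,-0.275,-0.04,0],[0,0,0.6,0.28,-0.275,-0.04,0],[0,0,0.6,0.28,-0.275,-0.04,0],[0,0,0.6,0.28,-0.275,-0.04,0],[0,0,0.6,0.28,-0.275,-0.04,0],[0,0,0.6,0.28,-0.275,-0.04,0],[0,0,0.6,0.28,-0.275,-0.04,0]]'
cat > go.py <<'E'
import sys
from h import *
from scipy.spatial.transform import Rotation as Ro
o=r.get_obs();R=Ro.from_quat(o["tcp_rot"]).as_matrix()
print("tcp",o["tcp_pos"].round(4),"t",o["time_s"],"x",R[:,0].round(3),"z",R[:,2].round(3),"w",round(o["width"],4),"F",o["wrist_force"].round(2),"ff",round(o["finger_force"],1),"tq",o["torque"].round(2))
for i in range(1,len(sys.argv),3):
    p=np.array(list(map(float,sys.argv[i:i+3]))); print("shift",(R.T@(p-o["tcp_pos"])).round(4))
E
python3 go.py 0.5975 0.2415 0.14
```

```text
time_s: 0.9
tcp_pos: [0.3875, -0.2233, 0.2449]
tcp_rot: [0.993, -0.115, -0.0, -0.0]
wrist_force: [1.2, -0.7, 0.4]
width: 0.0852
finger_force: 0.0
tcp [ 0.3875 -0.2233  0.2449] t 0.9 x [ 0.973 -0.229 -0.   ] z [ 0.  0. -1.] w 0.0852 F [ 1.18 -0.72  0.43] ff 0.0 tq [ 0.01 -0.04  0.02]
shift [ 0.0978 -0.5005  0.1051]
```

```bash
python3 -m handwheel '[[0,0,0,0.078,-0.39,0.05,0],[0,0,0,0.078,-0.39,0.05,0],[0,0,0,0.078,-0.39,0.05,0],[0,0,0,0.078,-0.39,0.05,0],[0,0,0,0.078,-0.39,0.05,0],[0,0,0,0.078,-0.39,0.05,0],[0,0,0,0.078,-0.39,0.05,0],[0,0,0,0.078,-0.39,0.05,0]]' >/dev/null
python3 go.py 0.5975 0.2415 0.14
```

```text
tcp [0.5524 0.1375 0.1944] t 1.7 x [ 0.973 -0.229 -0.001] z [-0.001 -0.    -1.   ] w 0.0858 F [ 0.56 -0.49  0.36] ff 0.0 tq [-0.04  0.02 -0.01]
shift [ 0.0202 -0.1116  0.0543]
```

```bash
python3 -m handwheel '[[0,0,0,0.02,-0.112,0.054,0],[0,0,0,0.02,-0.112,0.054,0],[0,0,0,0.02,-0.112,0.054,0],[0,0,0,0.02,-0.112,0.054,0],[0,0,0,0.02,-0.112,0.054,0]]' >/dev/null
python3 go.py 0.5975 0.2415 0.029
python3 - <<'E'
from h import *
for n in("top","scene"):
    im=r.read_camera(n);p=proj(n,[.5975,.2415,.07]).astype(int);cv2.circle(im,p,1,(255,0,0),-1)
    c=im[p[1]-40:p[1]+40,p[0]-50:p[0]+50];c=cv2.resize(c,None,fx=4,fy=4,interpolation=cv2.INTER_CUBIC)
    globals()[n]=c
cv2.imwrite("pics/h1.png",np.hstack([top,scene])[:,:,::-1])
E
```

```text
tcp [0.5965 0.2397 0.14  ] t 2.2 x [ 0.974 -0.228 -0.002] z [-0.002 -0.001 -1.   ] w 0.0852 F [ 0.12 -0.35  0.2 ] ff 0.0 tq [-0.02  0.03  0.04]
shift [ 0.0008 -0.0022  0.111 ]
```

View pics/h1.png

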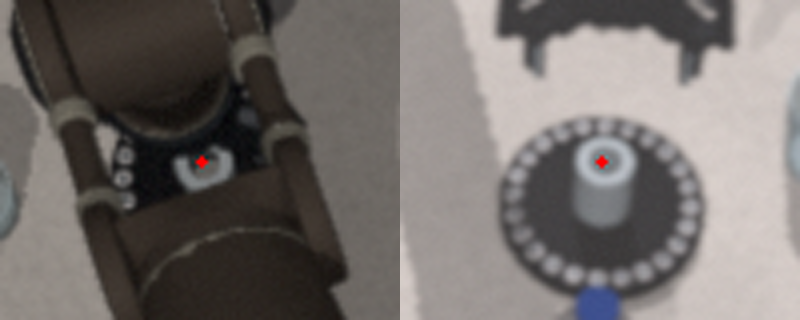

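The red mark sits on the hub bore in both views, and the fingers straddle it. Descending.

```bash
python3 -m handwheel '[[0,0,0,0.001,-0.002,0.03,0],[0,0,0,0.001,-0.002,0.06,0],[0,0,0,0.001,-0.002,0.085,0],[0,0,0,0.001,-0.002,0.105,0],[0,0,0,0.001,-0.002,0.111,0],[0,0,0,0.001,-0.002,0.111,0]]' 
python3 -m handwheel '[[0,0,0,0,0,0,0.3],[0,0,0,0,0,0,0.4],[0,0,0,0,0,0,0.6],[0,0,0,0,0,0,1],[0,0,0,0,0,0,1],[0,0,0,0,0,0,1],[0,0,0,0,0,0,1],[0,0,0,0,0,0,1]]' 80
python3 go.py
```

```text
time_s: 2.9
tcp_pos: [0.5984, 0.2404, 0.03]
tcp_rot: [0.993, -0.116, -0.001, 0.0]
wrist_force: [0.4, 0.5, -0.3]
width: 0.0858
finger_force: 0.0
time_s: 3.7
tcp_pos: [0.6002, 0.2419, 0.0322]
tcp_rot: [0.993, -0.115, 0.001, -0.0]
wrist_force: [-1.0, -0.2, 5.2]
width: 0.0364
finger_force: 79.7
tcp [0.6002 0.2419 0.0322] t 3.7 x [ 0.973 -0.229  0.002] z [ 0.003  0.001 -1.   ] w 0.0364 F [-0.98 -0.15  5.18] ff 79.7 tq [-0.22  0.16  0.01]
```

```bash
python3 -m handwheel '[[0,0,0,0,0,-0.01,1],[0,0,0,0,0,-0.02,1],[0,0,0,0,0,-0.04,1],[0,0,0,0,0,-0.06,1],[0,0,0,0,0,-0.06,1],[0,0,0,0,0,-0.06,1]]'
python3 go.py
python3 - <<'E'
from h import *
im=r.read_camera("scene");cv2.imwrite("pics/s2.png",im[:,:,::-1])
p=proj("scene",[.5975,.2415,.1]).astype(int)
c=im[p[1]-60:p[1]+60,p[0]-80:p[0]+80];c=cv2.resize(c,None,fx=4,fy=4,interpolation=cv2.INTER_CUBIC)
cv2.imwrite("pics/h2.png",c[:,:,::-1])
E
```

```text
time_s: 4.3
tcp_pos: [0.5991, 0.2418, 0.0906]
tcp_rot: [0.993, -0.115, 0.001, -0.0]
wrist_force: [-0.2, 0.3, -4.0]
width: 0.0365
finger_force: 80.6
tcp [0.5991 0.2418 0.0906] t 4.3 x [ 0.973 -0.229  0.001] z [ 0.001  0.    -1.   ] w 0.0365 F [-0.23  0.35 -4.02] ff 80.6 tq [-0.02  0.05 -0.03]
```

View pics/h2.png

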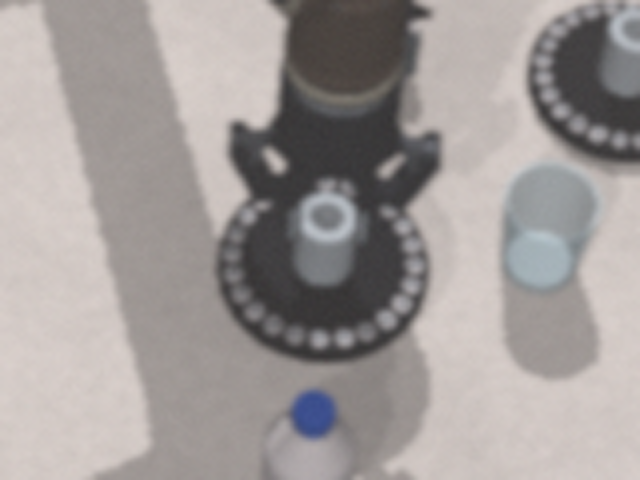

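```bash
python3 - <<'E'
from h import *
p=proj("scene",[.5975,.2415,.1]).astype(int)
f=lambda u,v:(p[0]-80+(u+.5)/4-.5,p[1]-60+(v+.5)/4-.5)
for z in(.128,.131):print(plane("scene",*f(328,217),z).round(4))
print(plane("scene",*f(323,257),.074).round(4))   # disc
E
python3 go.py 0.5992 -0.1435 0.245
```

```text
[0.5963 0.2434 0.128 ]
[0.5981 0.2428 0.131 ]
[0.5934 0.2435 0.074 ]
tcp [0.5981 0.2414 0.0894] t 4.35 x [ 0.973 -0.229 -0.001] z [-0.001 -0.    -1.   ] w 0.0361 F [-0.19 -0.2  -2.01] ff 80.6 tq [-0.03  0.01 -0.02]
shift [ 0.0891  0.3745 -0.1554]
```

```bash
python3 -m handwheel '[[0,0,0,0,0,-0.03,1],[0,0,0,0,0,-0.07,1],[0,0,0,0.01,0.02,-0.11,1],[0,0,0,0.02,0.05,-0.145,1],[0,0,0,0.03,0.09,-0.155,1],[0,0,0,0.04,0.13,-0.155,1],[0,0,0,0.05,0.17,-0.155,1],[0,0,0,0.06,0.21,-0.155,1]]' >/dev/null
python3 -m handwheel '[[0,0,0,0.009,0.04,0,1],[0,0,0,0.016,0.08,0,1],[0,0,0,0.022,0.115,0,1],[0,0,0,0.027,0.145,0,1],[0,0,0,0.029,0.16,0,1],[0,0,0,0.029,0.165,0,1],[0,0,0,0.029,0.165,0,1],[0,0,0,0.029,0.165,0,1]]' >/dev/null
python3 go.py 0.5992 -0.1435 0.21
python3 - <<'E'
from h import *
out=[]
for n in("top","scene"):
    im=r.read_camera(n);p=proj(n,[.5992,-.1435,.2]).astype(int)
    c=im[p[1]-60:p[1]+60,p[0]-50:p[0]+50];out.append(cv2.resize(c,None,fx=4,fy=4,interpolation=cv2.INTER_CUBIC));print(n,p)
cv2.imwrite("pics/h3.png",np.hstack(out)[:,:,::-1])
E
```

```text
tcp [ 0.5995 -0.1423  0.2447] t 5.95 x [ 0.974 -0.228 -0.001] z [-0.001  0.001 -1.   ] w 0.0366 F [ 0.03 -0.22 -2.77] ff 81.1 tq [-0.03 -0.02  0.01]
shift [0.     0.0013 0.0347]
top [420 188]
scene [222 282]
```

View pics/h3.png

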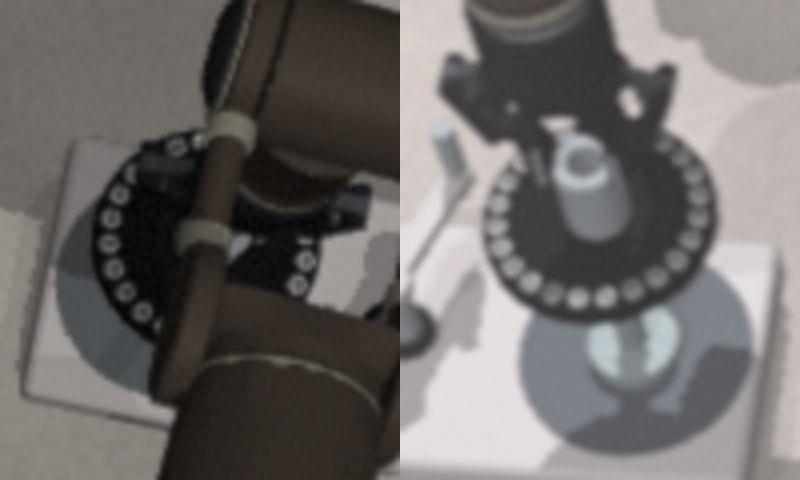

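```bash
python3 - <<'E'
from h import *
f=lambda u,v:(222-50+(u-400+.5)/4-.5,282-60+(v+.5)/4-.5)
print(plane("scene",*f(582,161),.283).round(4),plane("scene",*f(601,222),.227).round(4))
# ring of cups: bright blobs -> ellipse
s=r.read_camera("scene");g=cv2.cvtColor(s,cv2.COLOR_RGB2GRAY)
for z in(0.,):
  for X in([.5992,-.1435,.283],[.5992,-.1435,.227]):print(proj("scene",X).round(1))
# predicted vs seen: project disc rim at z=.227
a=np.linspace(0,6.283,13)[:-1]
print((( np.array([proj("scene",[.5995+.072*np.cos(t),-.1428+.072*np.sin(t),.227]) for t in a])-[172,222])*4+[400,0]).round(0).tolist())
E
```

```text
[ 0.5958 -0.1421  0.283 ] [ 0.6029 -0.1401  0.227 ]
[216.6 263.1]
[220.4 276.1]
[[601.0, 317.0], [661.0, 295.0], [702.0, 251.0], [713.0, 200.0], [692.0, 154.0], [647.0, 126.0], [589.0, 121.0], [532.0, 142.0], [490.0, 182.0], [476.0, 233.0], [494.0, 281.0], [540.0, 312.0]]
```

```bash
python3 - <<'E'
from h import *
from scipy.optimize import least_squares
s=r.read_camera("scene");g=cv2.cvtColor(s,cv2.COLOR_RGB2GRAY).astype(np.uint8)
th=cv2.morphologyEx(cv2.resize(g,None,fx=4,fy=4,interpolation=cv2.INTER_CUBIC),cv2.MORPH_TOPHAT,np.ones((31,31)))
n,l,st,c=cv2.connectedComponentsWithStats((th>45).astype(np.uint8))
z0=.2447-.0315+.018
P=[]
for i in range(1,n):
    u,v=(c[i]+.5)/4-.5; q=plane("scene",u,v,z0); d=np.hypot(q[0]-.599,q[1]+.143)
    if 100<st[i,4]<900 and abs(d-.062)<.007: P.append((u,v))
P=np.array(P);print(len(P))
O=[ray("scene",*p) for p in P]
def f(x):
    n=np.array([x[3],x[4],1]);n/=np.linalg.norm(n);C=x[:3];e=[]
    for o,d in O:
        q=o+d*(n@(C-o))/(n@d);e.append(np.linalg.norm(q-C)-.062)
    return np.r_[np.array(e)*1000,(x[2]-z0)*1000/1.5]
s=least_squares(f,[.599,-.143,z0,0,0],loss="soft_l1",f_scale=1.)
print(s.x.round(4),np.abs(s.fun).round(1))
E
```

```text
12
[ 0.5963 -0.1407  0.2312  0.0264 -0.0037] [0.5 0.3 0.9 0.2 0.3 0.3 0.6 0.1 0.  0.7 0.2 0.2 0. ]
```

```bash
python3 -m handwheel '[[0,0,0,0.002,0.0013,0.02,1],[0,0,0,0.002,0.0013,0.035,1],[0,0,0,0.002,0.0013,0.05,1],[0,0,0,0.002,0.0013,0.065,1],[0,0,0,0.002,0.0013,0.08,1],[0,0,0,0.002,0.0013,0.093,1],[0,0,0,0.002,0.0013,0.103,1],[0,0,0,0.002,0.0013,0.103,1]]' 
python3 go.py 0.599 -0.1435 0.121
```

```text
time_s: 6.95
tcp_pos: [0.5997, -0.1453, 0.1398]
tcp_rot: [0.993, -0.115, -0.002, -0.0]
wrist_force: [-1.7, 0.3, -3.5]
width: 0.0362
finger_force: 81.1
tcp [ 0.5997 -0.1453  0.1398] t 6.95 x [ 0.973 -0.229 -0.004] z [-0.004  0.001 -1.   ] w 0.0362 F [-1.72  0.29 -3.52] ff 81.1 tq [ 0.14  0.07 -0.01]
shift [-0.001  -0.0015  0.0188]
```

```bash
for i in 1 ; do python3 -m handwheel '[[0,0,0,0,0,0.003,1],[0,0,0,0,0,0.006,1],[0,0,0,0,0,0.006,1]]' >/dev/null; done; python3 go.py
python3 -m handwheel '[[0,0,0,0,0,0.002,1],[0,0,0,0,0,0.004,1],[0,0,0,0,0,0.004,1]]' >/dev/null;python3 go.py
```

```text
tcp [ 0.6012 -0.145   0.1361] t 7.25 x [ 0.973 -0.229 -0.   ] z [ 0.     0.001 -1.   ] w 0.0364 F [-0.33  3.24 -3.5 ] ff 81.1 tq [ 0.56  0.04 -0.04]
tcp [ 0.601  -0.1451  0.1317] t 7.55 x [ 0.973 -0.229 -0.   ] z [-0.     0.001 -1.   ] w 0.0365 F [-0.    4.45 -3.04] ff 81.1 tq [ 0.67  0.09 -0.02]
```

```bash
python3 -m handwheel '[[0,0,0,-0.0004,-0.002,0,1],[0,0,0,-0.0004,-0.002,0,1]]' >/dev/null; python3 go.py
python3 -m handwheel '[[0,0,0,0,0,0.002,1],[0,0,0,0,0,0.004,1],[0,0,0,0,0,0.004,1]]' >/dev/null;python3 go.py
```

```text
tcp [ 0.6019 -0.1446  0.1325] t 7.75 x [ 0.974 -0.229  0.002] z [ 0.002 -0.002 -1.   ] w 0.0363 F [ 0.75 -0.23 -2.05] ff 81.1 tq [ 0.11  0.03 -0.01]
tcp [ 0.6011 -0.1439  0.1277] t 8.05 x [ 0.973 -0.229 -0.   ] z [-0. -0. -1.] w 0.0365 F [-0.05  0.05 -2.95] ff 81.1 tq [0.01 0.02 0.01]
```

```bash
python3 -m handwheel '[[0,0,0,0,0,0.002,1],[0,0,0,0,0,0.004,1],[0,0,0,0,0,0.006,1],[0,0,0,0,0,0.006,1]]' >/dev/null; python3 go.py
python3 -m handwheel '[[0,0,0,0,0,0.002,1],[0,0,0,0,0,0.003,1],[0,0,0,0,0,0.003,1]]' >/dev/null;python3 go.py
```

```text
tcp [ 0.6007 -0.1436  0.1218] t 8.45 x [ 0.973 -0.229 -0.001] z [-0.001 -0.    -1.   ] w 0.0364 F [-0.63 -0.03 -1.71] ff 81.3 tq [-0.07  0.15 -0.01]
tcp [ 0.6011 -0.1438  0.1208] t 8.75 x [ 0.973 -0.229 -0.001] z [-0.001 -0.    -1.   ] w 0.036 F [-4.88  0.78  6.27] ff 82.1 tq [ 0.04  0.86 -0.01]
```

```bash
python3 -m handwheel '[[0,0,0,-0.001,0,0,1],[0,0,0,-0.001,0,0,1]]' >/dev/null; python3 go.py
python3 -m handwheel '[[0,0,0,0,0,0.0015,1],[0,0,0,0,0,0.0025,1],[0,0,0,0,0,0.0025,1]]' >/dev/null;python3 go.py
```

```text
tcp [ 0.6009 -0.1437  0.1209] t 8.95 x [ 0.973 -0.229  0.002] z [ 0.001 -0.001 -1.   ] w 0.0362 F [-2.71  0.3   6.01] ff 82.0 tq [-0.08  0.58 -0.03]
tcp [ 0.6011 -0.1437  0.1198] t 9.25 x [ 0.973 -0.229  0.002] z [ 0.002 -0.001 -1.   ] w 0.0365 F [-5.   -0.2  10.95] ff 82.6 tq [0.12 0.98 0.01]
```

```bash
python3 -m handwheel '[[0,0,0,-0.002,0,0,1],[0,0,0,-0.002,0,0,1]]' >/dev/null; python3 go.py
python3 -m handwheel '[[0,0,0,0,0,0.0015,1],[0,0,0,0,0,0.0025,1],[0,0,0,0,0,0.0025,1]]' >/dev/null;python3 go.py
```

```text
tcp [ 0.6008 -0.1436  0.1199] t 9.45 x [ 0.973 -0.229  0.006] z [ 0.006 -0.002 -1.   ] w 0.0367 F [-1.1   0.78  9.19] ff 82.4 tq [ 0.01  0.4  -0.01]
tcp [ 0.6005 -0.1435  0.1162] t 9.75 x [ 0.973 -0.229  0.005] z [ 0.005 -0.002 -1.   ] w 0.0363 F [ 0.26 -0.42  1.97] ff 81.5 tq [-0.13  0.01  0.  ]
```

```bash
python3 -m handwheel '[[0,0,0,0,0,0.0015,1],[0,0,0,0,0,0.003,1],[0,0,0,0,0,0.0045,1],[0,0,0,0,0,0.0045,1]]' >/dev/null; python3 go.py
python3 -m handwheel '[[0,0,0,0,0,0.0015,1],[0,0,0,0,0,0.003,1],[0,0,0,0,0,0.0045,1],[0,0,0,0,0,0.0045,1]]' >/dev/null;python3 go.py
```

```text
tcp [ 0.5992 -0.1433  0.1086] t 10.15 x [ 0.973 -0.229  0.002] z [ 0.002 -0.001 -1.   ] w 0.0361 F [ 5.53 -3.3  -5.2 ] ff 81.5 tq [-0.49 -0.88  0.03]
tcp [ 0.5993 -0.1433  0.1073] t 10.55 x [ 0.973 -0.229  0.002] z [ 0.002 -0.001 -1.   ] w 0.0367 F [ 0.94 -1.41  7.08] ff 82.9 tq [-0.24 -0.06 -0.04]
```

```bash
python3 -m handwheel '[[0,0,0,0.0007,0.0007,0.002,1],[0,0,0,0.0007,0.0007,0.004,1],[0,0,0,0.0007,0.0007,0.004,1]]' >/dev/null; python3 go.py
python3 - <<'E'
from h import *
s=r.read_camera("scene");c=s[240:340,150:290];cv2.imwrite("pics/h4.png",cv2.resize(c,None,fx=5,fy=5,interpolation=cv2.INTER_CUBIC)[:,:,::-1])
E
```

```text
tcp [ 0.5994 -0.1433  0.1071] t 10.85 x [ 0.973 -0.229 -0.   ] z [-0.     0.001 -1.   ] w 0.0362 F [-7.45  2.05 25.09] ff 84.7 tq [ 0.34  1.31 -0.04]
```

View pics/h4.png

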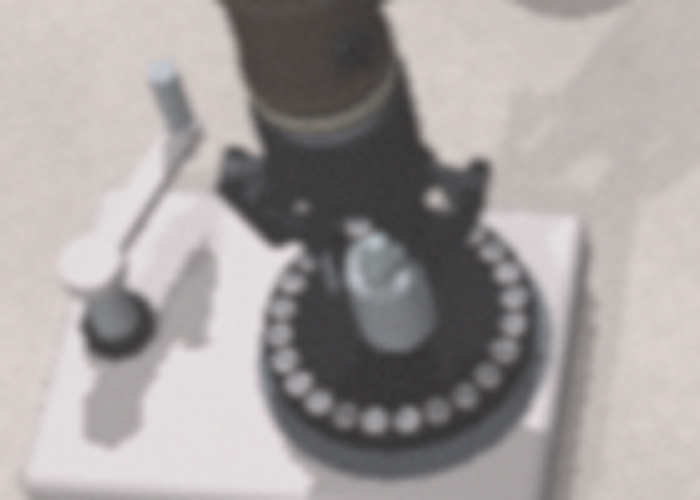

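The carousel is seated: it meets a stiff stop at z ≈ 0.107, and the spindle stands proud of the hub. Releasing it and rising straight up.

```bash
python3 -m handwheel '[[0,0,0,-0.001,0,-0.002,1],[0,0,0,-0.001,0,-0.003,1],[0,0,0,-0.001,0,-0.003,0.3],[0,0,0,-0.001,0,-0.003,0],[0,0,0,-0.001,0,-0.003,0],[0,0,0,-0.001,0,-0.003,0],[0,0,0,-0.001,0,-0.003,0]]' >/dev/null; python3 go.py
python3 -m handwheel '[[0,0,0,0,0,-0.02,0],[0,0,0,0,0,-0.05,0],[0,0,0,0,0,-0.09,0],[0,0,0,0,0,-0.12,0],[0,0,0,0,0,-0.12,0]]' >/dev/null;python3 go.py 0.4 -0.26 0.225 0.44 -0.23 0.15
```

```text
tcp [ 0.5972 -0.1432  0.1033] t 11.6 x [ 0.973 -0.229 -0.002] z [-0.002  0.001 -1.   ] w 0.0857 F [-0.89  0.34  0.13] ff 0.0 tq [-0.01 -0.07  0.03]
tcp [ 0.6016 -0.1446  0.2303] t 12.1 x [ 0.973 -0.229  0.011] z [ 0.01  -0.003 -1.   ] w 0.0856 F [ 0.98 -0.38  0.25] ff 0.0 tq [ 0.02 -0.04  0.02]
shift [-0.1698  0.1585  0.0035]
shift [-0.1386  0.1201  0.0788]
```

```bash
python3 - <<'E'
from h import *
s=r.read_camera("scene");t=r.read_camera("top")
a=cv2.resize(s[230:340,150:290],None,fx=4,fy=4,interpolation=cv2.INTER_CUBIC)
b=cv2.resize(t[150:260,370:460],None,fx=4,fy=4,interpolation=cv2.INTER_CUBIC)
cv2.imwrite("pics/h5.png",np.hstack([a,b[:,:240]])[:,:,::-1])
cv2.imwrite("pics/s5.png",s[:,:,::-1])
E
```

```text
(no output)
```

View pics/h5.png

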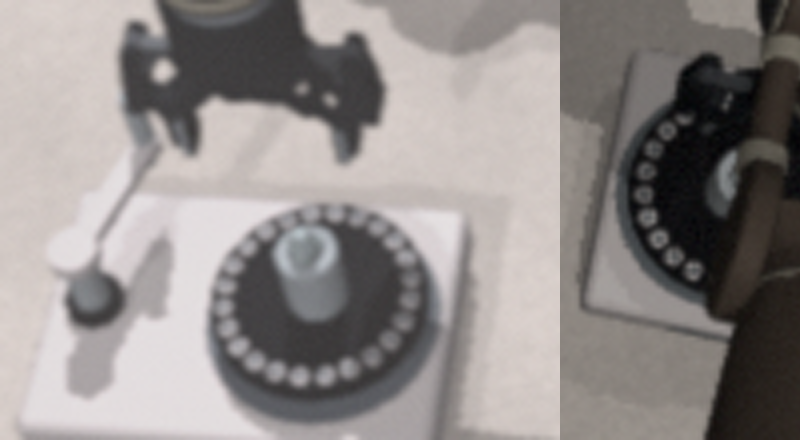

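The carousel is home and level, with the spindle tip showing in the hub bore and the disc concentric with the seat. The dosing arm is unmoved. Next I'll pinch the knob.

```bash
python3 - <<'E'
from h import *
print(plane("scene",150+305/4,230+246/4,.145).round(4))
s=cv2.imread("pics/s5.png")
E
python3 go.py 0.4835 -0.2443 0.225 0.4835 -0.2443 0.145
```

```text
[ 0.5933 -0.1414  0.145 ]
tcp [ 0.5982 -0.1436  0.2248] t 12.2 x [ 0.973 -0.229  0.002] z [ 0.001 -0.    -1.   ] w 0.0855 F [-1.29 -0.95 -0.02] ff 0.0 tq [ 0.03 -0.02 -0.06]
shift [-0.0886  0.1244 -0.0003]
shift [-0.0887  0.1244  0.0797]
```

```bash
python3 - <<'E'
from h import *
from scipy.optimize import least_squares
for name,C0,zs in(("pics/scene0.png",(.598,.2415),[.018]),("pics/s5.png",(.5997,-.1433),[.093,.099,.108])):
  g=cv2.cvtColor(cv2.imread(name),cv2.COLOR_BGR2GRAY)
  th=cv2.morphologyEx(cv2.resize(g,None,fx=4,fy=4,interpolation=cv2.INTER_CUBIC),cv2.MORPH_TOPHAT,np.ones((31,31)))
  n,l,st,c=cv2.connectedComponentsWithStats((th>45).astype(np.uint8))
  for z0 in zs:
    Q=np.array([plane("scene",*((c[i]+.5)/4-.5),z0)[:2] for i in range(1,n) if 80<st[i,4]<900])
    Q=Q[abs(np.linalg.norm(Q-C0,axis=1)-.062)<.01]
    s=least_squares(lambda x:(np.linalg.norm(Q-x[:2],axis=1)-x[2])*1000,[*C0,.062],loss="soft_l1")
    print(name,z0,len(Q),s.x.round(4),np.abs(s.fun).mean().round(2))
E
```

```text
pics/scene0.png 0.018 11 [0.5969 0.2413 0.0619] 0.18
pics/s5.png 0.093 8 [ 0.6007 -0.1429  0.0595] 1.71
pics/s5.png 0.099 7 [ 0.6003 -0.1414  0.0612] 0.38
pics/s5.png 0.108 7 [ 0.6058 -0.1405  0.0608] 0.38
```

```bash
python3 - <<'E'
from h import *
from scipy.optimize import least_squares
for name,C0,zs in(("pics/scene0.png",(.598,.2415),[.018,.033]),("pics/s5.png",(.5997,-.1433),[.093,.108])):
  g=cv2.cvtColor(cv2.imread(name),cv2.COLOR_BGR2GRAY)
  th=cv2.morphologyEx(cv2.resize(g,None,fx=4,fy=4,interpolation=cv2.INTER_CUBIC),cv2.MORPH_TOPHAT,np.ones((31,31)))
  for k in(30,45,60,75):
   n,l,st,c=cv2.connectedComponentsWithStats((th>k).astype(np.uint8))
   for z0 in zs:
    Q=np.array([plane("scene",*((c[i]+.5)/4-.5),z0)[:2] for i in range(1,n) if 40<st[i,4]<900])
    Q=Q[abs(np.linalg.norm(Q-C0,axis=1)-.062)<.012]
    s=least_squares(lambda x:(np.linalg.norm(Q-x[:2],axis=1)-.062)*1000,C0,loss="soft_l1",f_scale=.5)
    print(name,k,z0,len(Q),s.x.round(4),np.median(np.abs(s.fun)).round(2))
E
```

```text
pics/scene0.png 30 0.018 15 [0.5986 0.241 ] 0.48
pics/scene0.png 30 0.033 15 [0.608  0.2382] 0.72
pics/scene0.png 45 0.018 15 [0.597  0.2414] 0.25
pics/scene0.png 45 0.033 15 [0.605  0.2392] 0.38
pics/scene0.png 60 0.018 9 [0.597  0.2413] 0.3
pics/scene0.png 60 0.033 9 [0.6049 0.239 ] 0.28
pics/scene0.png 75 0.018 5 [0.5974 0.2411] 0.11
pics/scene0.png 75 0.033 5 [0.6054 0.2389] 0.1
pics/s5.png 30 0.093 11 [ 0.5978 -0.1421] 0.69
pics/s5.png 30 0.108 12 [ 0.6073 -0.1411] 1.34
pics/s5.png 45 0.093 12 [ 0.5973 -0.1424] 0.94
pics/s5.png 45 0.108 11 [ 0.6055 -0.1413] 1.41
pics/s5.png 60 0.093 10 [ 0.5966 -0.1415] 0.24
pics/s5.png 60 0.108 9 [ 0.6048 -0.1397] 0.22
pics/s5.png 75 0.093 6 [ 0.5962 -0.1421] 0.39
pics/s5.png 75 0.108 6 [ 0.6047 -0.1401] 0.37
```

Height fits home: holding it 15 mm high would shift the ring centre by about 8 mm, and that isn't seen. On to the knob.

```bash
python3 -m handwheel '[[0,0,0,-0.03,0.04,0,0],[0,0,0,-0.055,0.08,0,0],[0,0,0,-0.0885,0.12,0,0],[0,0,0,-0.0885,0.1245,0,0],[0,0,0,-0.0885,0.1245,0,0],[0,0,0,-0.0885,0.1245,0,0]]' >/dev/null
python3 go.py 0.4835 -0.2443 0.145
python3 - <<'E'
from h import *
s=r.read_camera("scene");c=s[215:315,130:270];cv2.imwrite("pics/h6.png",cv2.resize(c,None,fx=5,fy=5,interpolation=cv2.INTER_CUBIC)[:,:,::-1])
print((proj("scene",[.4835,-.2443,.18])-[130,215])*5)
E
```

```text
tcp [ 0.4832 -0.2437  0.223 ] t 12.8 x [ 0.973 -0.229 -0.001] z [-0.001  0.002 -1.   ] w 0.0856 F [-0.08  0.02  1.27] ff 0.0 tq [ 0.   -0.02  0.02]
shift [0.0005 0.0007 0.078 ]
[260.71808773 197.74070269]
```

View pics/h6.png

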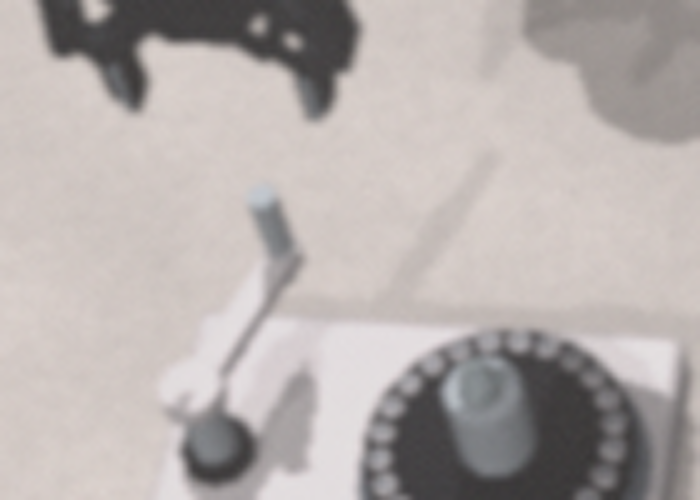

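The knob top is at (263,193) in the crop, within 1 px of the prediction, and the fingers straddle it. Descending and pinching.

```bash
python3 -m handwheel '[[0,0,0,-0.001,0,0.03,0],[0,0,0,-0.001,0,0.055,0.2],[0,0,0,-0.001,0,0.074,0.3],[0,0,0,-0.001,0,0.078,0.4],[0,0,0,-0.001,0,0.078,0.5],[0,0,0,-0.001,0,0.078,1],[0,0,0,-0.001,0,0.078,1],[0,0,0,-0.001,0,0.078,1]]' 25
python3 -m handwheel '[[0,0,0,0,0,0,1],[0,0,0,0,0,0,1],[0,0,0,0,0,0,1]]' >/dev/null
python3 go.py
python3 - <<'E'
from h import *
P=np.array([.5638,-.2943]);ey=np.array([.2287,.9735]);mx=np.array([-.9735,.2287])
k=r.get_obs()["tcp_pos"][:2];d=k-P;th=np.arctan2(d@mx,d@ey);print("r",np.linalg.norm(d),"th",th)
for a in np.linspace(th,0,17): 
    q=P+.093*(np.cos(a)*ey+np.sin(a)*mx)-k; print(a.round(2),(q@-mx).round(4),(q@-ey).round(4))
E
```

```text
time_s: 13.65
tcp_pos: [0.4836, -0.2447, 0.1476]
tcp_rot: [0.993, -0.115, 0.002, 0.001]
wrist_force: [0.8, 0.7, 1.1]
width: 0.0139
finger_force: 24.4
tcp [ 0.4835 -0.2448  0.1475] t 13.95 x [ 0.973 -0.229  0.003] z [ 0.003 -0.002 -1.   ] w 0.0137 F [1.28 0.89 6.2 ] ff 24.7 tq [ 0.03 -0.23  0.05]
r 0.09432444955968394 th 1.2491698542895096
1.25 0.0013 0.0004
1.17 0.0038 -0.0064
1.09 0.0069 -0.0129
1.01 0.0105 -0.0193
0.94 0.0146 -0.0253
0.86 0.0191 -0.0309
0.78 0.024 -0.0363
0.7 0.0294 -0.0412
0.62 0.0351 -0.0456
0.55 0.0412 -0.0496
0.47 0.0475 -0.0532
0.39 0.0541 -0.0562
0.31 0.0609 -0.0587
0.23 0.0679 -0.0606
0.16 0.075 -0.0621
0.08 0.0822 -0.0629
0.0 0.0895 -0.0632
```

```bash
python3 -m handwheel '[[0,0,0,0.003,-0.006,-0.002,1],[0,0,0,0.006,-0.013,-0.002,1],[0,0,0,0.0095,-0.019,-0.002,1],[0,0,0,0.0135,-0.025,-0.002,1],[0,0,0,0.018,-0.031,-0.002,1],[0,0,0,0.023,-0.036,-0.002,1],[0,0,0,0.0285,-0.041,-0.002,1],[0,0,0,0.034,-0.0455,-0.002,1]]'
cat > arc.py <<'E'
from h import *
P=np.array([.5638,-.2943]);ey=np.array([.2287,.9735]);mx=np.array([-.9735,.2287])
k=r.get_obs()["tcp_pos"][:2];d=k-P;th=np.arctan2(d@mx,d@ey);print("r",np.linalg.norm(d),"th",th)
for a in np.linspace(th,0,9): 
    q=P+.094*(np.cos(a)*ey+np.sin(a)*mx)-k; print(a.round(2),(q@-mx).round(4),(q@-ey).round(4))
E
python3 go.py; python3 arc.py
```

```text
time_s: 14.75
tcp_pos: [0.5261, -0.2065, 0.1477]
tcp_rot: [0.993, -0.115, -0.0, -0.001]
wrist_force: [-1.8, -1.0, 0.2]
width: 0.014
finger_force: 25.1
tcp [ 0.5261 -0.2065  0.1477] t 14.75 x [ 0.974 -0.229 -0.001] z [-0.     0.001 -1.   ] w 0.014 F [-1.82 -0.99  0.23] ff 25.1 tq [-0.12  0.29 -0.15]
r 0.09550292467113768 th 0.6363860483041166
0.64 0.0009 0.0012
0.56 0.0071 -0.003
0.48 0.0136 -0.0067
0.4 0.0203 -0.0099
0.32 0.0273 -0.0125
0.24 0.0345 -0.0145
0.16 0.0419 -0.016
0.08 0.0493 -0.0169
0.0 0.0568 -0.0172
```

```bash
python3 -m handwheel '[[0,0,0,0.007,-0.0035,0,1],[0,0,0,0.0135,-0.007,0,1],[0,0,0,0.02,-0.0105,0,1],[0,0,0,0.027,-0.013,0,1],[0,0,0,0.034,-0.0155,0,1],[0,0,0,0.0415,-0.017,0,1],[0,0,0,0.049,-0.018,0,1],[0,0,0,0.053,-0.018,0,1]]'
python3 go.py; python3 arc.py|head -1
python3 -m handwheel '[[0,0,0,0.002,0,0,1],[0,0,0,0.004,0,0,1],[0,0,0,0.004,0,0,1]]'
python3 go.py; python3 arc.py|head -1
```

```text
time_s: 15.55
tcp_pos: [0.5818, -0.2031, 0.1477]
tcp_rot: [0.993, -0.115, -0.0, 0.001]
wrist_force: [-8.2, -2.2, -0.0]
width: 0.0137
finger_force: 25.0
tcp [ 0.5818 -0.2031  0.1477] t 15.55 x [ 0.973 -0.229 -0.   ] z [-0.001 -0.001 -1.   ] w 0.0137 F [-8.22 -2.2  -0.04] ff 25.0 tq [-0.35  1.55 -0.17]
r 0.09294678252628666 th 0.03566351497687312
time_s: 15.85
tcp_pos: [0.5817, -0.203, 0.1476]
tcp_rot: [0.993, -0.115, -0.005, -0.0]
wrist_force: [-10.0, -1.7, 3.3]
width: 0.0138
finger_force: 25.4
tcp [ 0.5817 -0.203   0.1476] t 15.85 x [ 0.973 -0.229 -0.009] z [-0.009  0.001 -1.   ] w 0.0138 F [-9.95 -1.72  3.35] ff 25.4 tq [-0.33  1.77 -0.09]
r 0.09299069949016822 th 0.03747336313823006
```

```bash
python3 -m handwheel '[[0,0,0,-0.002,0,0,1],[0,0,0,-0.002,0,0,0.75],[0,0,0,-0.002,0,0,0.65],[0,0,0,-0.002,0,0,0.65],[0,0,0,-0.002,0,0,0.65]]'
python3 -m handwheel '[[0,0,0,0,0,-0.02,0.65],[0,0,0,0,0,-0.05,0.65],[0,0,0,0,0,-0.09,0.65],[0,0,0,0,0,-0.1,0.65]]'
python3 -m handwheel '[[0,0,0,-0.04,0,0,0.65],[0,0,0,-0.08,0,0,0.65],[0,0,0,-0.13,0.04,0,0.65],[0,0,0,-0.17,0.09,0,0.65],[0,0,0,-0.2,0.14,0,0.65],[0,0,0,-0.2,0.18,0,0.65],[0,0,0,-0.2,0.18,0,0.65]]'
python3 - <<'E'
from h import *
s=r.read_camera("scene");t=r.read_camera("top")
a=cv2.resize(s[240:350,140:280],None,fx=3,fy=3,interpolation=cv2.INTER_CUBIC)
b=cv2.resize(t[150:260,370:490],None,fx=3,fy=3,interpolation=cv2.INTER_CUBIC)
cv2.imwrite("pics/h7.png",np.hstack([a,b])[:,:,::-1])
E
```

```text
time_s: 16.35
tcp_pos: [0.5843, -0.2025, 0.1486]
tcp_rot: [0.993, -0.115, 0.001, -0.0]
wrist_force: [0.5, -0.0, -0.2]
width: 0.0299
finger_force: 0.0
time_s: 16.75
tcp_pos: [0.5868, -0.2037, 0.254]
tcp_rot: [0.993, -0.115, 0.005, 0.001]
wrist_force: [0.7, 0.3, 0.6]
width: 0.0298
finger_force: 0.0
time_s: 17.45
tcp_pos: [0.3455, -0.3346, 0.2482]
tcp_rot: [0.993, -0.117, 0.0, 0.001]
wrist_force: [0.6, -0.7, 0.4]
width: 0.03
finger_force: 0.0
```

View pics/h7.png

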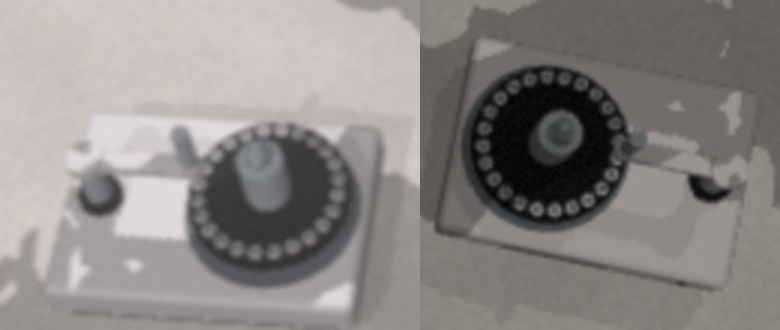

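```bash
python3 - <<'E'
from h import *
P=np.array([.5638,-.2943]);ey=np.array([.2287,.9735]);mx=np.array([-.9735,.2287])
for a in(0,.03,.06,.1,.15):
    for z in(.18,):
        X=[*(P+.093*(np.cos(a)*ey+np.sin(a)*mx)),z]
        print(a,((proj("scene",X)-[140,240])*3+1).round(1),((proj("top",X)-[370,150])*3+421).round(1)-[0,420], "base",((proj("scene",[*X[:2],.132])-[140,240])*3+1).round(1))
a=cv2.resize(cv2.imread("pics/h7.png")[105:195,60:220],None,fx=5,fy=5,interpolation=cv2.INTER_CUBIC);cv2.imwrite("pics/h8.png",a)
E
```

```text
0 [178.1 136. ] [638.5 136.3] base [188.7 165.7]
0.03 [178.7 133.1] [638.  139.4] base [189.3 162.9]
0.06 [179.2 130.3] [637.6 142.5] base [189.8 160.1]
0.1 [179.8 126.5] [637.1 146.8] base [190.3 156.4]
0.15 [180.2 121.9] [636.8 152.1] base [190.7 151.8]
```

View pics/h8.png

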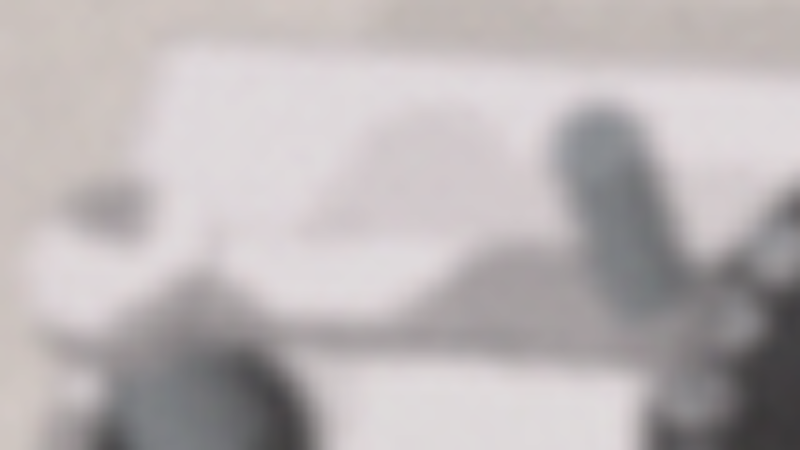

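The knob top is at about (180,133) in the h7 frame, which matches the swung-in position (0 to 0.03 rad, within pixel error). The stop also held against a 10 N push. Handing in.

```bash
python3 -c "
from plant import r
print(r.job_done())"
```

```text
the job is handed in; nothing more can be done
None
```

The job is handed in at about 17.5 s of the 54 s: the carousel was pressed past the sprung balls to a firm stop on the seat, the dosing arm was swung in until it held against about 10 N, and the robot stayed clear of the bottle, beaker and tip box; the hand-in gave no verdict.

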